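Weigh a post-base bracket on the spring scale

ROBOT

A 6-joint arm with a two-finger parallel gripper is mounted at the origin on the work surface. World frame = base frame: x ahead of the robot, y to its left, z up, the work surface at z = 0. Lengths are in m, angles in degrees, forces in N, time in s.
With the tool pointing down it reaches from about 0.275 to 0.75 m from the base axis. Payload 10.2 kg.
Tool frame: the origin (TCP) lies at the very end of the fingers, on their centre line; the grasp point (between the pads) lies 19 mm behind it; x points along the fingers, y is the direction in which the jaws open and shut, and the axes are right-handed (so a half turn about x gives the same grasp; the last joint's range is limited). The gripper opens to 88 mm and grips with 3 to 60 N. Pads are 18 mm wide; open, the fingers measure 123 mm over their backs; the gripper's body (75 mm by 187 mm) begins 45 mm behind the grasp point.
Start: joints at [53.377, 17.928, 85.812, -0, 76.261, -12.8], TCP at [0.212, 0.48, 0.239] pointing down, gripper open.
Joint ranges: [-168.41, 168.41], [-55.51, 124.54], [10.69, 146.95], [-70.63, 250.63], [1, 178], [-165.06, 165.06]. Speed limits (degrees/s): [136.94, 136.94, 172.46, 180, 180, 180].

INTERFACE

Orientations are given as [roll, pitch, yaw] about the fixed x, y, z axes, in that order (R = Rz(yaw) Ry(pitch) Rx(roll)).
In Python, from cell import env gives the robot as it stands. Calls block until the motion is done:
- env.move_to(position, orientation): joint-space move of the TCP to a pose.
- env.servo_line(position, rot=None, max_speed=0.15): straight line of the TCP; rot=None keeps the orientation; max_speed is the mean speed in m/s.
- env.set_joints(angles): joint-space move.
- env.set_gripper(opening, f_grip=None): finger opening in m; f_grip is the grip in N (None keeps the last); returns when the fingers have stopped.
- env.hold(seconds).
- env.ik(position, orientation): joint angles nearest the present ones, or None.
- env.state(): the state.
- env.capture(name): name is "scene" or "top" or "wrist"; returns a dict with "image" (384x512x3 uint8, blue, green, red), "fx", "fy", "cx", "cy" (pixels), "T" (4x4, takes a point from camera to world coordinates). Camera axes: x right, y up, looking along -z (the intrinsics and any distortion apply to the point x, -y, -z); pixel columns grow to the right and rows downward; lengths in m; the calibration is good to about 2 mm. A picture is of the moment at which its call begins. There is no depth.
A pose or a line that the arm cannot do raises env.IKError and nothing moves.
- env.hand_in(): hands the job in, once; it reports no verdict.
The state is a dict: "t": time; "joint_positions": joint angles; "qd": joint speeds; "tau": joint torques, N m; "tool_pos": TCP position; "eef_rot": TCP orientation; "contact_force": force on the tool from outside, world axes, zero at the start; "torque": the same for the moment, N m; "width": finger opening in m.
Only numpy, scipy, OpenCV 4.12 (cv2) and the standard library are available. Lean on these libraries where they do the work, as an engineer would, in place of code of your own. Each camera call takes 0.05 s, during which the arm holds its last target.

TASK

Weigh the bare-metal bracket: hang it by its eye on the spring scale's hook, easing its weight on gently so that the hook never drops, springs or jerks faster than 8 cm/s and the bracket is never forced against the scale. Let go, wait until it hangs quite still, and only then press the yellow record button down and let it up again, leaving the bracket hanging at rest and the green bracket and the tin where they stand.

Things in the scene. Friction and masses are not known exactly. Their poses are not given: they have to be found in the camera images.
- bracket: Bare-metal (silver-grey) bracket, loose, upright, symmetrical. Origin: centre of its underside, z up. Foot 64 x 64 x 6 mm; upright fin 8 mm thick (x), 40 mm wide (y), top at 108 mm. The fin's eye is a hole through it along x: 24 mm wide (y), 64 to 98 mm up, under a round 10 mm bar along y, between 8 mm wide sides. Can be gripped across the 40 mm width at the eye. Weight unknown, under 0.65 kg.
- eye (a point): Point on the bracket: middle of the underside of the eye's top bar, 98 mm above the bracket's underside; it comes to rest on the hook's seat. Axes as the bracket's.
- scale: Column spring scale, fixed. Origin: underside of its base, under the column's centre; z up; the hook sticks out to -x, its wire in the plane y = 0. Blue column 50 (x) x 60 (y) mm, 330 mm tall, white scale plate in front; dark base plate 12 mm thick, x -145 to +55, y -60 to +60 mm, with a wing (x -145 to -55 mm) out to y +195 mm for the record button.
- hook (a joint): Sag of the hook (m): 0 unloaded at the upper stop, slides straight down under load, about 20 mm per newton (50 N/m, preload 0.15 N, lightly damped: bounces for some seconds if let go out of balance), lower stop at 0.13. It rests right where the spring alone carries the bracket. Lower at 0.04 m/s or less: it must never move faster than 0.08 m/s up or down.
- hook_seat (a point): Lowest point of the hook, on top of its 7 mm round red wire, where the eye's bar comes to rest: 118 mm in front of the column's centre, 275.5 mm above the table when unloaded; sinks with the hook. Axes as the scale's. From the column the wire runs forward level, its axis 14 mm above that at the seat, until 85 mm from the column's centre, dips to the seat, and rises to the open tip.
- hook_tip (a point): Centre of the wire's round end, the hook's free tip: 28 mm in front of the seat (towards -x of the scale) and 10.5 mm above it (14 mm above the seat's wire axis). The eye is passed over it level, towards the column, from the front.
- record (a joint): Travel of the record button (m): 0 up, 0.006 fully down, spring return, about 4 N fully down. It counts as pressed from 4 mm.
- record_top (a point): Centre of the top face of the yellow round record button (32 mm across, in a black housing) on the scale's wing, at x -100 and y +155 mm of the scale. It is pressed straight down.
- green_bracket: A second bracket of the same shape, painted green: leave it. Origin: centre of its underside.
- tin: Upright tin, 66 mm across, 85 mm tall: leave it. Origin: centre of its underside.
There are look-alikes about, which are no part of the job. Leave any blue look-alike of the bracket alone.

How it is judged (in metres and radians):
On the way, in this order (a step that is already met when the one before it is completed fails the run):
1. the bracket hangs by its eye on the hook, let go and quite still for a second (distance between eye and hook_seat below 0.014 m and contact force between scale and bracket above 1 N and height (world z) of bracket above 0.03 m and angle between bracket's own z axis and vertical below 0.2 rad and linear speed of bracket below 0.02 m/s and velocity of joint hook between -0.01 and 0.01 m/s and contact force between the fingers and bracket below 0.05 N), for 1 s.
2. the record button is pressed while the bracket hangs still (all of step 1 and value of joint record above 0.004 m), for 0.05 s.
At the end, for the whole second after the job is handed in: The bracket hangs plumb (within 0.2 rad) from the hook, eye point within 14 mm of the seat, its weight on the hook, still (under 0.02 m/s, hook under 0.01 m/s) and untouched; the record button is up again (under 1.5 mm) after its press of 4 mm or more (all of step 1 and value of joint record below 0.0015 m).
It fails at once if the hook drops, springs or is jerked faster than 0.08 m/s (velocity of joint hook above 0.08 m/s or velocity of joint hook below -0.08 m/s).
It fails at once if the bracket is forced against the scale with more than 12 N (contact force between scale and bracket above 12 N).
It fails at once if the record button is pressed while the bracket is not hanging, still moving or still touched (value of joint record above 0.003 m and (linear speed of bracket above 0.035 m/s or velocity of joint hook above 0.02 m/s or velocity of joint hook below -0.02 m/s or contact force between any of the arm, the fingers and bracket above 0.1 N or distance between eye and hook_seat above 0.016 m)).
It fails at once if the green bracket or the tin is shifted by more than 15 mm (distance of any of green_bracket, tin from where it was at the start of the episode above 0.015 m).
It also fails if it takes over 67 s, if anything falls off the work surface, if the arm or the gripper's body presses on something with over 40 N, if the wrist force passes 120 N, or if a joint passes its speed limit or range.

## Working session

There is one attempt and no reset: what is moved stays moved. The work goes in short steps, each a Python script; the robot and the scene stay as the last script left them, time stands still between calls to the robot, and variables do not carry over. Pictures are saved under pics/ and viewed, and the job is handed in when it is done.

```bash
ls; mkdir -p pics
python3 - <<'E'
from cell import env
import cv2
for n in ["scene","top","wrist"]:
    c=env.capture(n); cv2.imwrite(f"pics/{n}0.png",c["image"]); print(n,c["fx"],c["fy"],c["cx"],c["cy"],c["T"],[k for k in c])
    import pickle; pickle.dump(c,open(f"pics/{n}0.pkl","wb"))
print(env.state())
E
```

```text
pics
scene 395.40415890630925 395.40415890630925 261.0631527195458 190.74334821617109 [[ 0.90360408 -0.27533215  0.32816441  0.87513093]
 [ 0.42832336  0.59186223 -0.68281637 -0.7051222 ]
 [-0.00622681  0.75755614  0.65274032  0.8469979 ]
 [ 0.          0.          0.          1.        ]] ['image', 'fx', 'fy', 'cx', 'cy', 'T']
top 420.0292069645044 420.0292069645044 255.10136860924626 199.37336194570037 [[ 0.01852464  0.99752073 -0.0678913   0.44279797]
 [-0.99973888  0.01938889  0.01209314 -0.01572505]
 [ 0.0133795   0.06764955  0.99761943  1.22306742]
 [ 0.          0.          0.          1.        ]] ['image', 'fx', 'fy', 'cx', 'cy', 'T']
wrist 337.9789518554036 337.9789518554036 257.7691063447753 185.70846267193346 [[ 4.03700279e-01 -8.78926945e-01 -2.53995099e-01  1.46401460e-01]
 [ 9.14891258e-01  3.87749857e-01  1.12356732e-01  5.09273471e-01]
 [-2.66795497e-04 -2.77736340e-01  9.60657303e-01  3.83151912e-01]
 [ 0.00000000e+00  0.00000000e+00  0.00000000e+00  1.00000000e+00]] ['image', 'fx', 'fy', 'cx', 'cy', 'T']
{'t': 0.15, 'joint_positions': array([ 5.33769976e+01,  1.79516416e+01,  8.58426848e+01, -8.62172566e-04,
        7.62616175e+01, -1.27991519e+01]), 'qd': array([-0.03906884, -0.18831424, -0.08795215, -0.05317178,  0.03675789,
       -0.03312166]), 'tau': array([ 2.61708949e-03, -4.02303314e+01, -2.52316278e+01,  6.94572972e-02,
        3.44338501e-02, -1.04103381e-04]), 'tool_pos': array([0.21195764, 0.48011114, 0.23830516]), 'eef_rot': array([-101.94167571,   89.9440499 , -125.76532099]), 'contact_force': array([-0.47905127, -0.28667453, -0.94834825]), 'torque': array([-0.00731187, -0.00723233,  0.07679705]), 'width': 0.08833940945681817}
```

View pics/scene0.png

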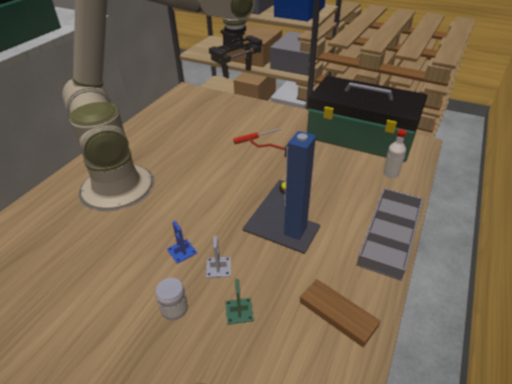

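View pics/top0.png

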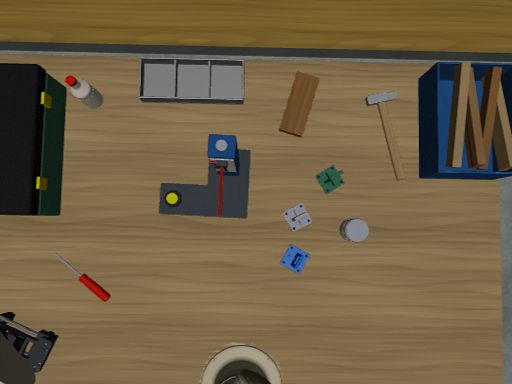

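View pics/wrist0.png

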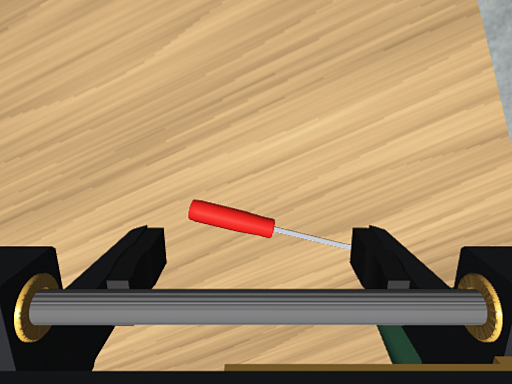

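Brackets in the top view are blue at (295,258), silver at (298,217) and green at (330,179). The silver one fits "bare-metal". I'll confirm it in a crop.

Run:
```python
import cv2
a=cv2.imread("pics/top0.png")
cv2.imwrite("pics/c1.png",cv2.resize(a[160:280,260:380],None,fx=5,fy=5,interpolation=cv2.INTER_CUBIC))
cv2.imwrite("pics/c2.png",cv2.resize(a[125:225,150:260],None,fx=6,fy=6,interpolation=cv2.INTER_CUBIC))
a=cv2.imread("pics/scene0.png")
cv2.imwrite("pics/c3.png",cv2.resize(a[210:330,150:270],None,fx=5,fy=5,interpolation=cv2.INTER_CUBIC))
cv2.imwrite("pics/c4.png",cv2.resize(a[120:250,235:335],None,fx=4.6,fy=4.6,interpolation=cv2.INTER_CUBIC))
```

```text
(no output)
```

View pics/c1.png

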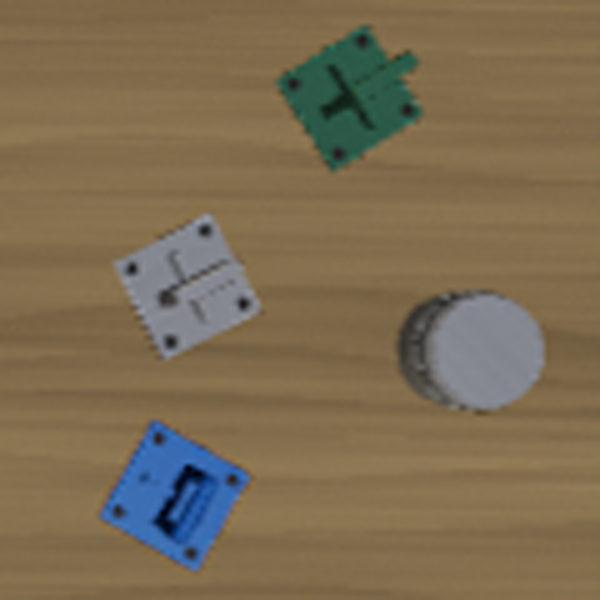

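View pics/c2.png

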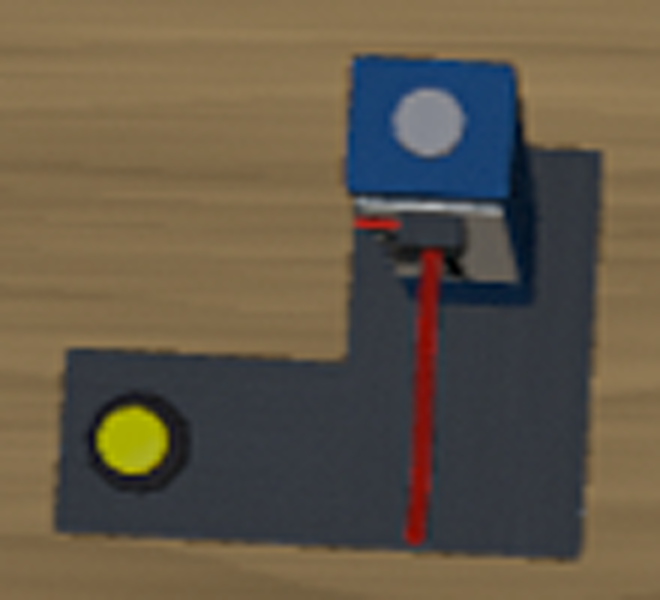

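View pics/c3.png

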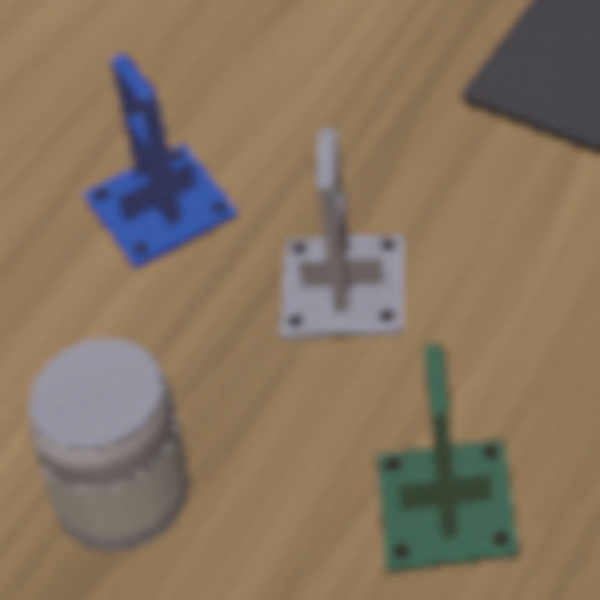

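View pics/c4.png

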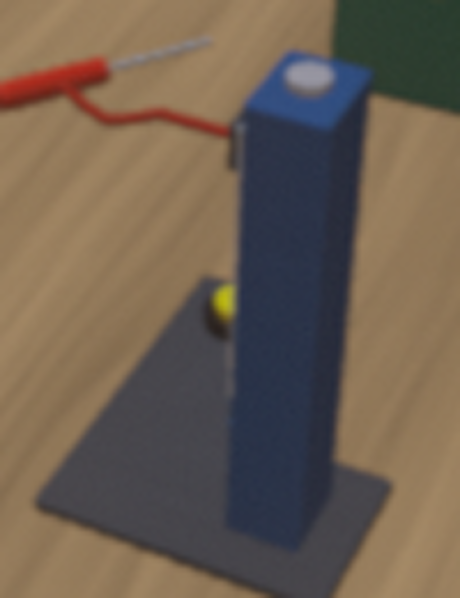

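The crop confirms the silver bracket: grey foot with corners at about (283,212), (302,202), (312,222) and (293,231), fin upright and tilted towards upper right. The other two are clearly blue and green. Next I fit the bracket and scale poses.

```bash
cat > h.py <<'E'
import numpy as np, cv2, pickle
from scipy.optimize import least_squares
def proj(c,P):
    T=c["T"]; p=(np.atleast_2d(P)-T[:3,3])@T[:3,:3]
    return np.c_[c["cx"]+c["fx"]*p[:,0]/-p[:,2], c["cy"]-c["fy"]*p[:,1]/-p[:,2]]
def place(pose,L):
    x,y,a=pose; L=np.atleast_2d(L).astype(float)
    return np.c_[x+L[:,0]*np.cos(a)-L[:,1]*np.sin(a), y+L[:,0]*np.sin(a)+L[:,1]*np.cos(a), L[:,2]]
def fit(obs,x0):  # obs: list of (cam,local pts,pix)
    f=lambda p: np.concatenate([(proj(c,place(p,L))-np.array(u)).ravel() for c,L,u in obs])
    r=least_squares(f,x0,x_scale=[.1,.1,1]); return r.x, r.fun.reshape(-1,2)
def crop(u,off,s): return (np.array(u,float)+.5)/s-.5+np.array(off)
E
python3 - <<'E'
from h import *
top=pickle.load(open("pics/top0.pkl","rb")); sc=pickle.load(open("pics/scene0.pkl","rb"))
# scale
L=np.array([[-145,195,12],[-55,195,12],[-55,60,12],[-145,-60,12],[55,-60,12],[-146,0,286]])/1000
ut=crop([(55,530),(68,350),(347,360),(580,557),(600,150),(414,540)],(150,125),6)
Ls=np.array([[-145,-60,12],[-145,195,12],[55,-60,12],[25,-30,330],[-25,-30,330]])/1000
us=crop([(38,500),(205,278),(335,598),(372,74),(330,128)],(235,120),4.6)
# scene view: which corners?  print prediction first
for nm,o in (("top",[(top,L,ut)]),):
    p,r=fit(o,[.5,0,0]); print(nm,p,np.degrees(p[2]),r.round(2).tolist())
    Q=np.array([[-145,-60,12],[-145,195,12],[-145,60,12],[55,-60,12],[55,60,12],[25,-30,330],[-25,-30,330],[25,30,330],[-25,30,330],[-146,0,286]])/1000
    print(((proj(sc,place(p,Q))-[235,120])*4.6).round(0).tolist())
# bracket foot corners + fin
ut=crop([(115,262),(210,213),(262,310),(165,358)],(260,160),5)
for a in [np.radians(30)]:
    # corners image: left, top, right, bottom
    best=None
    for k in range(4):
        Lc=np.roll(np.array([[32,32,6],[32,-32,6],[-32,-32,6],[-32,32,6]])/1000,k,axis=0)
        p,r=fit([(top,Lc,ut)],[.45,-.1,.4])
        if best is None or (r**2).sum()<best[2]: best=(p,r,(r**2).sum(),k)
    p=best[0]; print("br",p,np.degrees(p[2]),best[1].round(2).tolist(),best[3])
    F=np.array([[0,20,108],[0,-20,108],[0,20,6],[0,-20,6]])/1000
    for da in (0,np.pi/2):
        pp=p+[0,0,da]
        print(((proj(top,place(pp,F))-[260,160])*5).round(0).tolist(),((proj(sc,place(pp,F))-[150,210])*5).round(0).tolist())
    print(((proj(sc,place(p,Lc))-[150,210])*5).round(0).tolist())
E
```

```text
top [ 0.61792324  0.04803921 -0.03143887] -1.801314484580554 [[-0.59, 0.58], [-0.71, -0.53], [-0.5, 0.19], [0.51, 0.54], [0.7, -0.24], [0.47, -0.43]]
[[24.0, 496.0], [196.0, 270.0], [111.0, 382.0], [316.0, 606.0], [388.0, 477.0], [324.0, 125.0], [233.0, 100.0], [368.0, 66.0], [280.0, 43.0], [55.0, 85.0]]
br [ 0.47755306 -0.15350992 -1.07846291] -61.791373340009 [[-0.26, -0.06], [0.27, -0.29], [0.07, -0.08], [-0.08, 0.43]] 1
[[190.0, 245.0], [225.0, 312.0], [170.0, 253.0], [202.0, 314.0]] [[359.0, 150.0], [279.0, 153.0], [372.0, 279.0], [297.0, 282.0]]
[[174.0, 296.0], [241.0, 261.0], [155.0, 299.0], [217.0, 268.0]] [[320.0, 122.0], [317.0, 182.0], [336.0, 251.0], [334.0, 311.0]]
[[271.0, 332.0], [278.0, 236.0], [396.0, 231.0], [394.0, 326.0]]
```

Run:
```python
from h import *
from cell import env
top=pickle.load(open("pics/top0.pkl","rb")); sc=pickle.load(open("pics/scene0.pkl","rb"))
print(env.ik([.45,-.168,.22],[0,90,28.2]), env.ik([.478,-.1535,.068],[0,90,28.2]), env.ik([.48,.055,.27],[0,90,-1.8]))
env.move_to([.35,.2,.3],[0,90,0])
env.move_to([.465,-.16,.22],[0,90,28.2])
c=env.capture("wrist"); pickle.dump(c,open("pics/w1.pkl","wb")); cv2.imwrite("pics/w1.png",c["image"]); s=env.state(); print(s["t"],s["tool_pos"],s["contact_force"])
```

```text
[ -34.48406553   13.22205032   94.89787685    0.           71.88007283
 -152.68406553] [ -31.19783004   27.08770787  101.05617346    0.           51.85611866
 -149.39783004] [ -7.39220456  11.31071105  89.64014399   0.          79.04914496
 -95.59220456]
2.85 [ 0.46527162 -0.15906648  0.22024073] [-0.11332574 -0.0234216  -0.16080201]
```

View pics/w1.png

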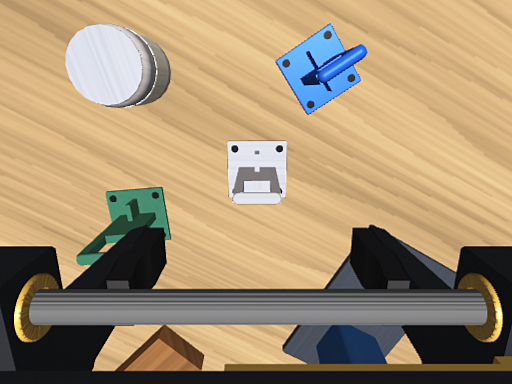

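Run:
```python
import cv2
a=cv2.imread("pics/w1.png")
cv2.imwrite("pics/w1c.png",cv2.resize(a[130:215,205:310],None,fx=7,fy=7,interpolation=cv2.INTER_CUBIC))
```

```text
(no output)
```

View pics/w1c.png

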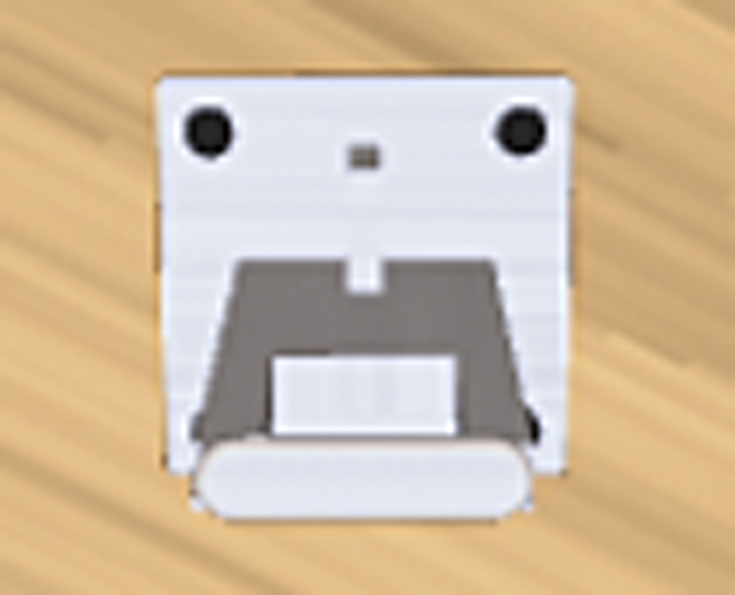

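The enlarged wrist view shows the silver bracket. Its foot corners are at about (227.5,141), (286.6,141), (229,197) and (286,197), and the ends of the eye's bar are at (233,198) and (281,198).

Run:
```python
from h import *
top=pickle.load(open("pics/top0.pkl","rb")); sc=pickle.load(open("pics/scene0.pkl","rb")); w=pickle.load(open("pics/w1.pkl","rb"))
L=np.array([[-32,-32,6],[-32,32,6],[32,-32,6],[32,32,6],[0,-20,103],[0,20,103]])/1000
uw=crop([(158,78),(572,78),(168,472),(566,472),(197,478),(530,478)],(205,130),7)
Lt=np.array([[-32,32,6],[32,32,6],[32,-32,6],[-32,-32,6]])/1000
ut=crop([(115,262),(210,213),(262,310),(165,358)],(260,160),5)
us=crop([(282,236),(404,236),(403,330),(280,336)],(150,210),5)
x0=[.4775,-.1535,np.radians(28.2)]
for nm,o in (("w foot",[(w,L[:4],uw[:4])]),("w all",[(w,L,uw)]),("top",[(top,Lt,ut)])):
    p,r=fit(o,x0); print(nm,p[:2],np.degrees(p[2]),r.round(2).tolist())
    print((((proj(sc,place(p,Lt)))-[150,210])*5).round(0).tolist())
```

```text
w foot [ 0.47807464 -0.15281617] 28.37561456976849 [[-0.42, -0.33], [0.54, -0.46], [-0.27, 0.52], [0.14, 0.39]]
[[279.0, 236.0], [397.0, 230.0], [396.0, 326.0], [273.0, 331.0]]
w all [ 0.47829822 -0.15277932] 28.354850544583172 [[-0.48, -0.14], [0.48, -0.25], [-0.34, 0.69], [0.06, 0.58], [-0.63, -0.23], [0.83, -0.33]]
[[280.0, 236.0], [397.0, 231.0], [396.0, 326.0], [273.0, 331.0]]
top [ 0.47755306 -0.15350992] -61.79137331496329 [[-0.26, -0.06], [0.27, -0.29], [0.07, -0.08], [-0.08, 0.43]]
[[396.0, 231.0], [394.0, 326.0], [271.0, 332.0], [278.0, 236.0]]
```

```bash
cat >> h.py <<'E'
from cell import env
def force(n=20):
    F=[];
    for _ in range(n):
        env.hold(0.02); F.append(env.state()["contact_force"])
    F=np.array(F); return F.mean(0).round(3),F.std(0).round(3)
E
python3 - <<'E'
from h import *
env.move_to([.4782,-.153,.15],[0,90,28.35])
print(force())
env.servo_line([.4782,-.153,.069],max_speed=.08)
print(env.state()["tool_pos"]); print(force())
env.set_gripper(.03,20)
s=env.state(); print(s["width"],s["t"]); print(force())
env.servo_line([.4782,-.153,.16],max_speed=.06)
env.hold(.3)
print(force(30)); s=env.state(); print(s["width"],s["t"],s["tool_pos"])
for n in("wrist","scene"):
    c=env.capture(n); cv2.imwrite(f"pics/{n}2.png",c["image"])
E
```

```text
(array([ 0.062, -0.209,  0.179]), array([0.575, 0.414, 0.436]))
[ 0.47846306 -0.15312581  0.06942697]
(array([-0.028,  0.134, -0.115]), array([0.409, 0.365, 0.384]))
0.03956211934139858 5.8583
(array([-0.024, -0.27 , -0.299]), array([0.412, 0.424, 0.458]))
(array([-0.032, -0.058, -1.846]), array([0.43 , 0.618, 0.509]))
0.039685105622308245 8.6583 [ 0.47817373 -0.15298679  0.15998945]
```

View pics/wrist2.png

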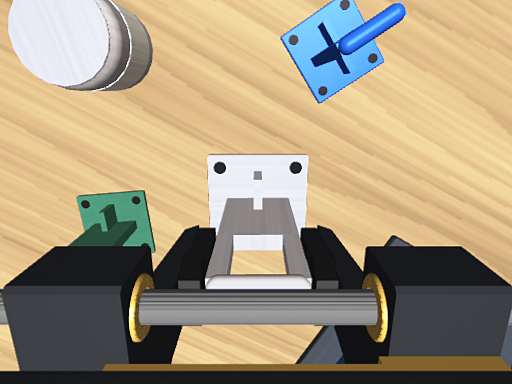

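View pics/scene2.png

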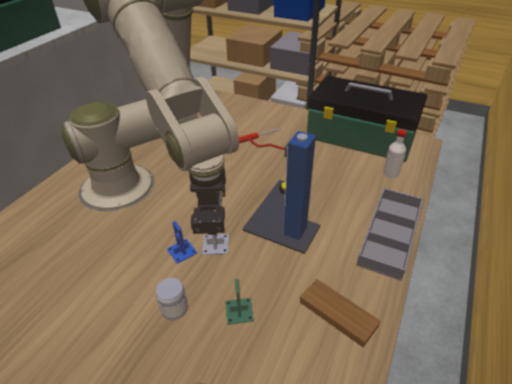

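Run:
```python
from h import *
env.servo_line([.40,-.12,.33],max_speed=.12)
env.move_to([.36,.05,.33],[0,90,178.2])
env.hold(.2)
for n in("wrist","top","scene"):
    c=env.capture(n); cv2.imwrite(f"pics/{n}3.png",c["image"]); pickle.dump(c,open(f"pics/{n}3.pkl","wb"))
print(env.state()["t"],env.state()["tool_pos"])
```

```text
14.2167 [0.36001651 0.04998796 0.32999814]
```

View pics/wrist3.png

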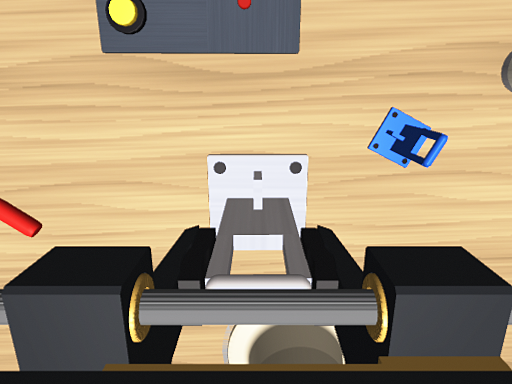

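Run:
```python
from h import *
env.servo_line([.43,.05,.40],max_speed=.12)
env.hold(.2)
for n in("wrist",):
    c=env.capture(n); cv2.imwrite(f"pics/{n}4.png",c["image"]); pickle.dump(c,open(f"pics/{n}4.pkl","wb"))
print(env.state()["t"],env.state()["tool_pos"])
a=c["image"]; cv2.imwrite("pics/w4c.png",cv2.resize(a[0:200,60:330],None,fx=2.9,fy=2.9,interpolation=cv2.INTER_CUBIC))
```

```text
15.4417 [0.42976768 0.05002397 0.39993234]
```

View pics/w4c.png

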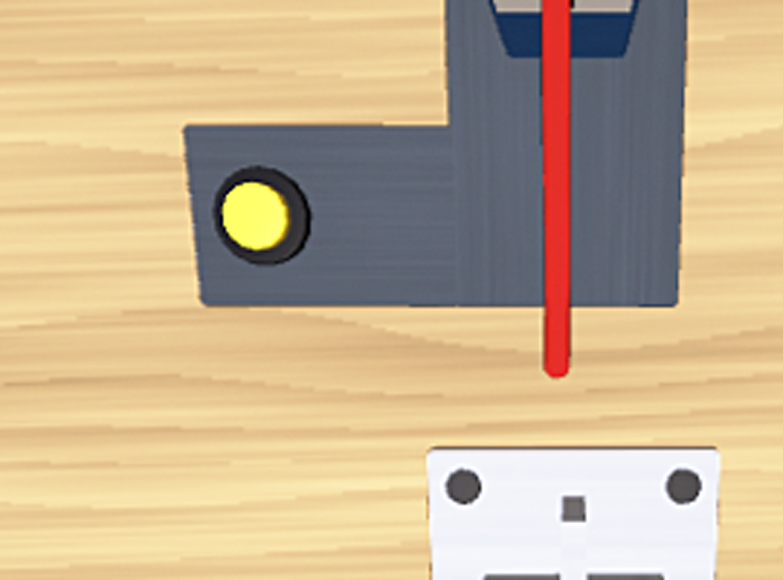

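Run:
```python
from h import *
top=pickle.load(open("pics/top0.pkl","rb")); w=pickle.load(open("pics/wrist4.pkl","rb")); w3=pickle.load(open("pics/wrist3.pkl","rb"))
L=np.array([[-145,195,12],[-55,195,12],[-55,60,12],[-145,-60,12],[-25,30,12],[-25,-30,12],[-146,0,286]])/1000
uw=crop([(203,305),(185,127),(447,128),(677,305),(509,57),(625,57),(557,369)],(60,0),2.9)
Lt=np.array([[-145,195,12],[-55,195,12],[-55,60,12],[-145,-60,12],[55,-60,12],[-146,0,286]])/1000
ut=crop([(55,530),(68,350),(347,360),(580,557),(600,150),(414,540)],(150,125),6)
x0=[.618,.048,-.03]
for nm,o in (("w base",[(w,L[:6],uw[:6])]),("w all",[(w,L,uw)]),("both",[(w,L,uw),(top,Lt,ut)])):
    p,r=fit(o,x0); print(nm,p[:2],np.degrees(p[2]),r.round(2).tolist())
    print("tip",place(p,[-.146,0,.286]),"seat",place(p,[-.118,0,.2755]))
    for z in (.02,.025,.03,.035): print(z,((proj(w,place(p,[-.1,.155,z]))-[60,0])*2.9).round(1), ((proj(top,place(p,[-.1,.155,z]))-[150,125])*6).round(1))
# tip ray alone, at z .286
def ray(c,u,z):
    d=np.array([(u[0]-c["cx"])/c["fx"],-(u[1]-c["cy"])/c["fy"],-1]); d=c["T"][:3,:3]@d; o=c["T"][:3,3]; return o+d*(z-o[2])/d[2]
print("tip ray w",ray(w,uw[6],.286),"wire top of crop",ray(w,crop([(557,150)],(60,0),2.9)[0],.286),"top cam",ray(top,ut[5],.286))
# bracket in gripper (wrist3 & 4)
T=env.state()
```

```text
w base [0.61984476 0.04845726] -1.5586132188538575 [[-0.83, 1.14], [-1.43, -0.62], [0.51, -1.38], [1.68, 0.47], [-0.83, 0.49], [0.94, 0.3]]
tip [[0.47389878 0.0524284  0.286     ]] seat [[0.50188842 0.05166681 0.2755    ]]
0.02 [[262.6 217.2]] [[135.4 437.8]]
0.025 [[259.6 216.9]] [[133.5 437.1]]
0.03 [[256.5 216.5]] [[131.6 436.3]]
0.035 [[253.3 216.1]] [[129.6 435.6]]
w all [0.61931282 0.04856168] -1.7529808676821368 [[-1.22, 1.06], [-1.63, -0.71], [0.33, -1.13], [1.28, 0.97], [-0.94, 0.82], [0.81, 0.79], [0.71, -0.73]]
tip [[0.47338115 0.0530279  0.286     ]] seat [[0.50136805 0.05217136 0.2755    ]]
0.02 [[261.7 217.2]] [[134.5 437.8]]
0.025 [[258.7 216.9]] [[132.6 437.1]]
0.03 [[255.6 216.5]] [[130.7 436.3]]
0.035 [[252.5 216.2]] [[128.7 435.6]]
both [0.61912197 0.0484857 ] -1.7600105955930794 [[-1.16, 1.17], [-1.56, -0.59], [0.38, -1.0], [1.32, 1.1], [-0.89, 0.96], [0.87, 0.93], [0.79, -0.48], [-0.7, 0.21], [-0.84, -0.9], [-0.63, -0.21], [0.4, 0.1], [0.54, -0.67], [0.33, -0.97]]
tip [[0.47319084 0.05296982 0.286     ]] seat [[0.50117763 0.05210985 0.2755    ]]
0.02 [[261.9 217.6]] [[134.7 438.2]]
0.025 [[258.9 217.2]] [[132.7 437.4]]
0.03 [[255.8 216.9]] [[130.8 436.7]]
0.035 [[252.6 216.5]] [[128.8 435.9]]
tip ray w [0.47284692 0.05358501 0.286     ] wire top of crop [0.52632089 0.05164942 0.286     ] top cam [0.47102403 0.05364837 0.286     ]
```

Run:
```python
import cv2
a=cv2.imread("pics/wrist4.png")
cv2.imwrite("pics/w4d.png",cv2.resize(a[140:310,180:340],None,fx=3.5,fy=3.5,interpolation=cv2.INTER_CUBIC))
```

```text
(no output)
```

View pics/w4d.png

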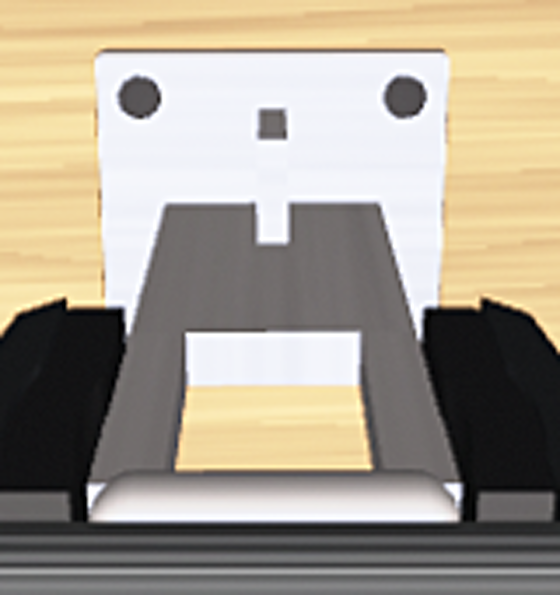

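Run:
```python
from h import *
w=pickle.load(open("pics/wrist4.pkl","rb"))
z0=.4-.069
L=np.array([[-32,-32,6],[-32,32,6],[0,-20,108],[0,20,108],[-4,-12,64],[-4,12,64]])/1000+[0,0,z0]
u=crop([(97,53),(449,53),(92,500),(460,500),(187,331),(361,331)],(180,140),3.5)
p,r=fit([(w,L[[0,1,4,5]],u[[0,1,4,5]])],[.43,.05,np.radians(178)]); print(p[:2],np.degrees(p[2]),r.round(2).tolist())
print(env.ik([.42,.0545,.267],[0,90,-1.8]),env.ik([.5,.0525,.2],[0,90,-1.8]))
```

```text
[0.42943923 0.05021442] 178.356953804283 [[-0.88, -0.3], [1.2, -0.53], [-0.17, 0.43], [-0.07, 0.34]]
[ -8.54483138   3.62042491  98.93086437   0.          77.44871072
 -96.74483138] [ -7.38119388  17.10278657  92.94753163   0.          69.9496818
 -95.58119388]
```

Run:
```python
from h import *
env.servo_line([.38,.055,.40],max_speed=.12)
env.move_to([.40,.0558,.30],[0,90,-1.8])
env.servo_line([.42,.0552,.267],max_speed=.08)
env.hold(.3)
print(force(30), env.state()["tool_pos"])
for n in("top","scene"):
    c=env.capture(n); cv2.imwrite(f"pics/{n}5.png",c["image"]); pickle.dump(c,open(f"pics/{n}5.pkl","wb"))
    a=c["image"]
    a=a[140:250,160:280] if n=="top" else a[100:260,190:330]
    cv2.imwrite(f"pics/{n}5c.png",cv2.resize(a,None,fx=4.5 if n=="top" else 3.7,fy=4.5 if n=="top" else 3.7,interpolation=cv2.INTER_CUBIC))
print(env.state()["t"])
```

```text
(array([ 0.195, -0.075, -2.003]), array([0.476, 0.376, 0.516])) [0.41999681 0.0552049  0.26698182]
20.1833
```

View pics/scene5c.png

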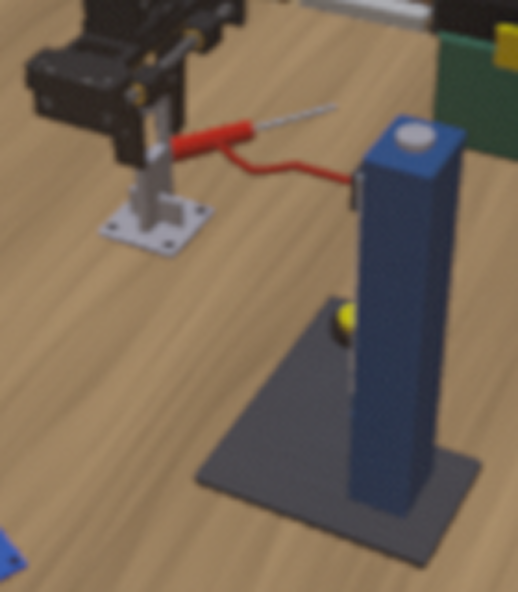

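View pics/top5c.png

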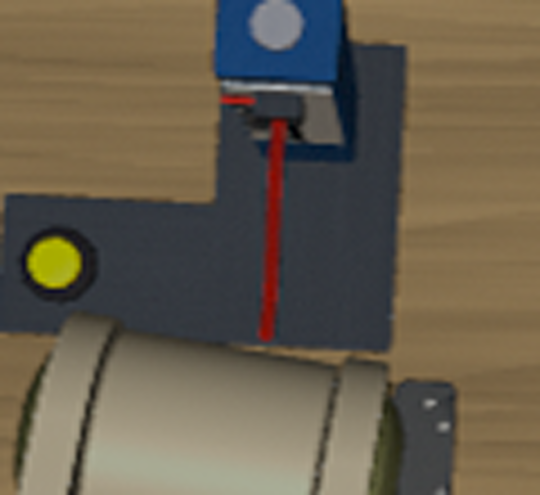

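Run:
```python
from h import *
c=pickle.load(open("pics/scene5.pkl","rb")); p=[.6189,.0487,np.radians(-1.77)]
f=lambda P:((proj(c,P)-[190,100])*3.7).round(0).tolist()
print("wire tip,seat,85,30",f(place(p,np.array([[-146,0,286],[-118,0,272],[-85,0,286],[-30,0,286]])/1000)))
print("column top",f(place(p,np.array([[-25,-30,330],[25,-30,330],[25,30,330],[-145,-60,12]])/1000)))
b=[.42,.0552,np.radians(-1.8)]; z0=.267-.069
print("foot",f(place(b,np.array([[-32,-32,6],[32,-32,6],[32,32,6],[-32,32,6],[4,-20,64],[4,-20,98]])/1000+[0,0,z0])))
```

```text
wire tip,seat,85,30 [[212.0, 142.0], [248.0, 169.0], [291.0, 164.0], [365.0, 185.0]]
column top [[356.0, 154.0], [429.0, 174.0], [464.0, 127.0], [187.0, 473.0]]
foot [[94.0, 229.0], [169.0, 252.0], [212.0, 206.0], [138.0, 184.0], [139.0, 167.0], [136.0, 126.0]]
```

Run:
```python
from h import *
for i in range(4):
    f=(i+1)/4
    env.servo_line([.42+.0805*f,.0552-.0027*f,.267],max_speed=.06)
    print(env.state()["contact_force"].round(1))
env.hold(.2)
print(force(30), env.state()["tool_pos"])
c=env.capture("scene"); a=c["image"]; cv2.imwrite("pics/s6.png",cv2.resize(a[80:240,200:320],None,fx=3.7,fy=3.7,interpolation=cv2.INTER_CUBIC))
print(env.state()["t"])
```

```text
[-0.5  0.4 -1.4]
[-0.   0.4 -2.3]
[-0.1  0.5 -1.1]
[ 0.6 -0.6 -1.3]
(array([ 0.172, -0.15 , -1.899]), array([0.527, 0.393, 0.522])) [0.50049476 0.05249672 0.26702151]
22.8667
```

View pics/s6.png

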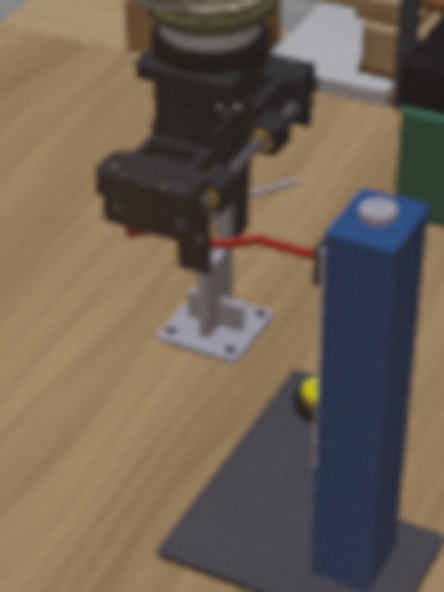

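Run:
```python
from h import *
Z=[]
env.servo_line([.5005,.0525,.252],max_speed=.03)
for z in (.232,.222,.214):
    env.servo_line([.5005,.0525,z],max_speed=.02)
    env.hold(.15)
    m,s=force(40); zt=env.state()["tool_pos"][2]; print(zt.round(4),m,s,"z_eq est",zt+(m[2]+.08)/50)
c=env.capture("scene"); a=c["image"]; cv2.imwrite("pics/s7.png",cv2.resize(a[80:240,200:320],None,fx=3.7,fy=3.7,interpolation=cv2.INTER_CUBIC))
c=env.capture("top"); a=c["image"]; cv2.imwrite("pics/t7.png",cv2.resize(a[120:240,170:290],None,fx=4.5,fy=4.5,interpolation=cv2.INTER_CUBIC))
print(env.state()["t"])
```

```text
0.232 [ 0.324  0.042 -1.01 ] [0.55  0.387 0.475] z_eq est 0.21339709987526972
0.222 [ 0.259 -0.082 -0.392] [0.573 0.494 0.477] z_eq est 0.21575908278495992
0.214 [ 0.45  -0.045 -0.159] [0.447 0.518 0.464] z_eq est 0.2124340454880166
28.4167
```

View pics/s7.png

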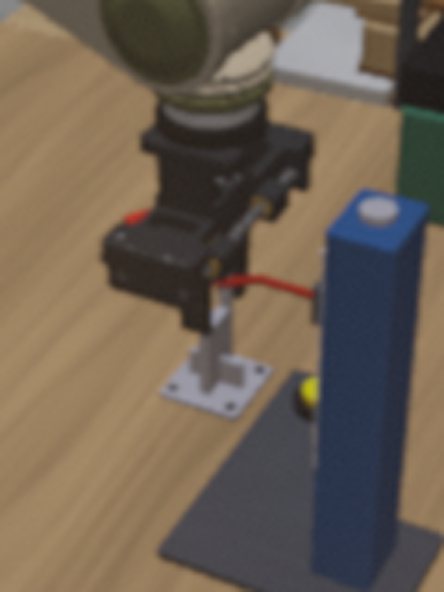

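Run:
```python
from h import *
env.set_gripper(.03,3); env.hold(.3)
env.set_gripper(.042,3); env.hold(.2)
env.set_gripper(.062,3)
for n in("scene","wrist"):
    c=env.capture(n); a=c["image"]; cv2.imwrite(f"pics/{n}8.png",a if n=="wrist" else cv2.resize(a[80:240,200:320],None,fx=3.7,fy=3.7,interpolation=cv2.INTER_CUBIC))
print(force(20),env.state()["width"],env.state()["t"])
```

```text
(array([-0.009, -0.087,  0.022]), array([0.408, 0.347, 0.411])) 0.06192081129589533 30.2917
```

View pics/scene8.png

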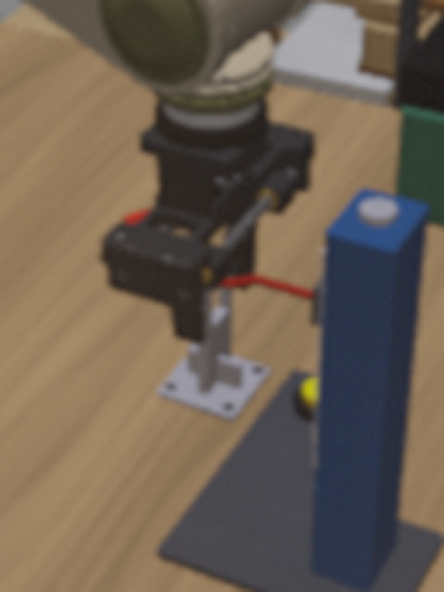

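View pics/wrist8.png

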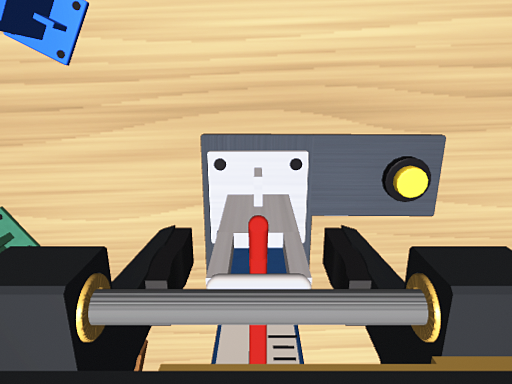

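Run:
```python
from h import *
env.servo_line([.5005,.0525,.25],max_speed=.05)
env.servo_line([.5005,.0525,.40],max_speed=.12)
b=place([.6189,.0487,np.radians(-1.77)],[-.1,.155,.028])[0]; print(b)
env.move_to([b[0],b[1],.36],[0,90,-91.8])
env.set_gripper(0.0,10)
env.servo_line([b[0],b[1],.11],max_speed=.12)
env.hold(.3)
for n in("wrist","scene"):
    c=env.capture(n); a=c["image"]; pickle.dump(c,open(f"pics/{n}9.pkl","wb")); cv2.imwrite(f"pics/{n}9.png",a if n=="wrist" else cv2.resize(a[80:240,180:340],None,fx=3.6,fy=3.6,interpolation=cv2.INTER_CUBIC))
print(force(20),env.state()["width"],env.state()["t"],env.state()["tool_pos"])
```

```text
[0.52373526 0.20671479 0.028     ]
(array([-0.163, -0.084, -0.017]), array([0.487, 0.447, 0.502])) 0.0005139956271120787 38.1333 [0.52372646 0.20671307 0.10996805]
```

View pics/scene9.png

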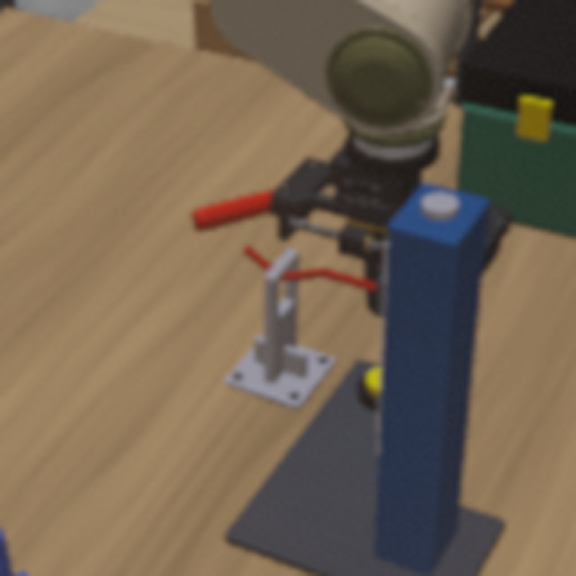

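View pics/wrist9.png

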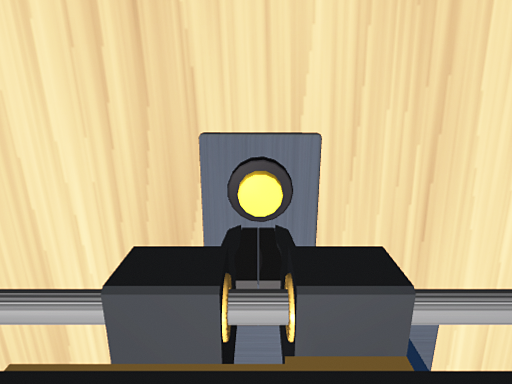

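Run:
```python
from h import *
c=pickle.load(open("pics/wrist9.pkl","rb"))
u=(260.5,194)
for z in (.025,.03):
    d=np.array([(u[0]-c["cx"])/c["fx"],-(u[1]-c["cy"])/c["fy"],-1]); d=c["T"][:3,:3]@d; o=c["T"][:3,3]; print(o+d*(z-o[2])/d[2])
env.servo_line([.5237,.2067,.045],max_speed=.06)
ims=[]
for k in range(4):
    ims.append(env.capture("scene")["image"][120:200,225:275].astype(float)); env.hold(.15)
r=ims[0]
for i in ims[1:]: print("motion px",cv2.phaseCorrelate(r.mean(2),i.mean(2)), abs(i-r).mean())
print(force(15),env.state()["t"])
```

```text
[0.52564049 0.20585506 0.025     ]
[0.52564915 0.20743501 0.03      ]
motion px ((0.002103078639350997, -0.0026521354450466106), 1.012214865237541) 0.66225
motion px ((-0.006760196760829729, -0.0022005055577949406), 1.0289097384163732) 0.6884166666666667
motion px ((0.01960819655680268, 0.003956019317868709), 1.0169780621399522) 0.69775
(array([-0.016,  0.128,  0.099]), array([0.51 , 0.482, 0.259])) 40.4167
```

Run:
```python
from h import *
x,y=.525,.2067
z=.036; env.servo_line([x,y,z],max_speed=.03)
while z>.012:
    z-=.001; env.servo_line([x,y,z],max_speed=.02)
    m,_=force(6); print(round(z,4),env.state()["tool_pos"][2].round(4),m[2])
    if m[2]>6.5: break
env.hold(.25); print(force(10),env.state()["t"])
env.servo_line([x,y,.05],max_speed=.04)
env.servo_line([x,y,.10],max_speed=.08)
for n in("wrist","scene"):
    c=env.capture(n); a=c["image"]; cv2.imwrite(f"pics/{n}10.png",a if n=="wrist" else cv2.resize(a[80:240,180:340],None,fx=3.6,fy=3.6,interpolation=cv2.INTER_CUBIC))
print(env.state()["t"])
```

```text
0.035 0.0351 0.116
0.034 0.0341 1.139
0.033 0.0331 1.599
0.032 0.0321 2.179
0.031 0.0311 2.601
0.03 0.0301 3.291
0.029 0.0291 3.642
0.028 0.0284 7.544
(array([-0.171,  0.142,  7.528]), array([0.495, 0.299, 0.463])) 44.0833
45.6583
```

View pics/scene10.png

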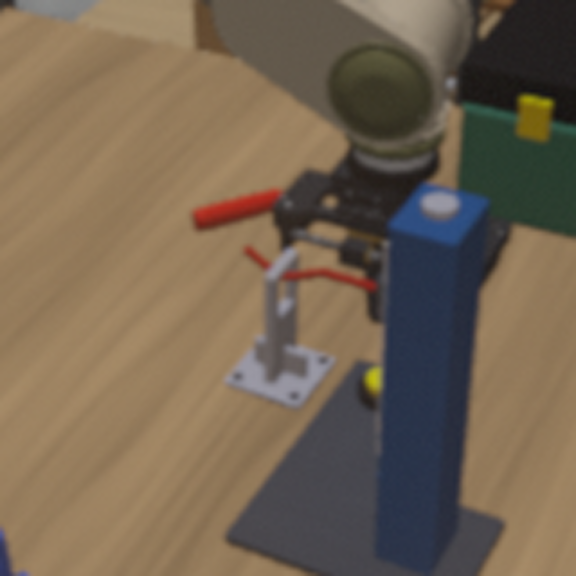

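View pics/wrist10.png

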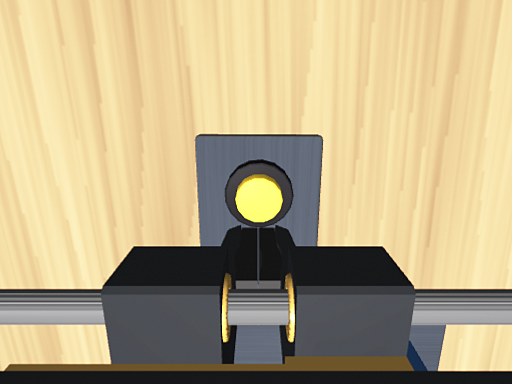

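The button reached its stop: force rose steadily to about 3.6 N over 6 mm, then jumped to 7.5 N. It's up again and the bracket hangs unchanged, so I'm handing in.

Run:
```python
from h import *
env.hold(.3); print(env.hand_in(), env.state()["t"])
```

```text
the job is handed in; nothing more can be done
the job is handed in; nothing more can be done
```

The bare-metal bracket is hanging by its eye on the scale's hook, and the record button has been pressed once and is up again. I handed the job in at about 46 s of the 67 s; no verdict was reported.

- **Hanging:** I gripped the bracket across the eye and passed it level over the hook tip. I lowered it at 0.02 m/s mean and let go when the measured force showed the spring carrying the weight, about 1.85 N.
- **Stillness:** About 8–10 s after letting go, four pictures over roughly half a second showed under 0.02 px of movement. I pressed the button only after that.
- **Button:** The force rose steadily to 3.6 N over about 6 mm, then jumped to 7.5 N at the stop. The picture afterwards shows the button free and the bracket hanging as before.
- **Force readings:** They were noisy (about 0.5 N per sample), so my estimates of the balance height ranged from 212.4 to 215.8 mm. I let go at 214 mm. The picture right after release showed no visible bounce, but I could not read the hook's speed directly.
- **Camera offset:** The scene camera was off by about 1–3 px against the other two. It was about the same for the hook and the bracket, so it did not affect their alignment.
- **Green bracket and tin:** I kept clear of both by plan, but did not measure their positions again at the end.

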